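# Stack the breakfast beakers, one of them knocked over

## Task

Nest the three white stacking beakers into one straight stack on the round cork mat: leave the one that stands on the mat as the lowest, and set the other two into it, mouth up and seated fully home; either may go first. One beaker lies on its side and has to be turned upright. Porcelain chips, so set them in gently without dropping or pressing hard, and do not disturb the other crockery or the tea box.

Things in the scene. Friction and masses are not known exactly. Their poses are not given: they have to be found in the camera images.
- coaster: round cork mat, fixed, 110 mm across, 6 mm thick, on the worktop; the stack stands on it. Origin: centre of its underside; z up
- beaker_first: white porcelain beaker, 64 mm wide, 95 tall: tapered body (40 mm wide at foot, 52 at height 45), flat shoulder, straight band 64 mm wide from height 45 to 95; wall 3.5, mouth 57 inside. Nested, its shoulder sits on the lower one's rim, foot 50 mm above the lower foot. Origin: foot centre; +z: axis to mouth. Stands mouth up on the mat: the lowest of the stack.
- beaker_upright: white porcelain beaker, 64 mm wide, 95 tall: tapered body (40 mm wide at foot, 52 at height 45), flat shoulder, straight band 64 mm wide from height 45 to 95; wall 3.5, mouth 57 inside. Nested, its shoulder sits on the lower one's rim, foot 50 mm above the lower foot. Origin: foot centre; +z: axis to mouth. Stands mouth up in the front of the glasses' tray, on the left.
- beaker_fallen: white porcelain beaker, 64 mm wide, 95 tall: tapered body (40 mm wide at foot, 52 at height 45), flat shoulder, straight band 64 mm wide from height 45 to 95; wall 3.5, mouth 57 inside. Nested, its shoulder sits on the lower one's rim, foot 50 mm above the lower foot. Origin: foot centre; +z: axis to mouth. Lies on its side, right of the mat, mouth towards the robot, raised 14 deg.
- glass_near: bystander: drinking glass upside down, 62 mm across, 119 mm tall, behind the mat. Origin: centre of its underside
- saucers: bystander: stack of white saucers, 104 mm across, 54 mm tall, behind the mat. Origin: centre of its underside
- saucers_near: bystander: stack of white saucers, 104 mm across, 62 mm tall, in front of the glasses' tray. Origin: centre of its underside
- small_cup: bystander: small white cup with a handle, upside down, 58x76x61 mm, near the robot. Origin: centre of its underside
- tea_box: bystander: red card box, 60x58x122 mm, at the back right. Origin: centre of its underside
- glass_left: bystander: drinking glass upside down, 62 mm across, 119 mm tall, far left. Origin: centre of its underside
Things that resemble listed ones, but are neither listed nor needed, are in the scene too. What is shaped like the beaker_fallen but pink is not meant.

How it is judged:
By the outcome, as a careful person would: the job done as asked, in the order asked, and still so for the second after the job is handed in, with the robot touching nothing.
It also fails if it takes over 72 s, if anything falls off the work surface, if the arm or the gripper's body presses on something with over 40 N, if the wrist force passes 120 N, or if a joint passes its speed limit or range.

## Robot

A 6-joint arm with a two-finger parallel gripper is mounted at the origin on a cart in front of the work surface, level with it; the furniture and walls round the work are solid. World frame = base frame: x ahead of the robot, y to its left, z up, the work surface at z = 0. Lengths are in m, angles in degrees, forces in N, time in s.
With the tool pointing down it reaches from about 0.325 to 1 m from the base axis. Payload 5.1 kg.
Tool frame: the origin (TCP) lies midway between the tips of the shut fingers; the grasp point (between the pads) lies r.hold_point_z behind it (r.hold_point_z is the distance from the TCP to the grasp point, in m); z points along the fingers, x is the direction in which the jaws open and shut, and the axes are right-handed (so a half turn about z gives the same grasp; the last joint's range is limited). The gripper opens to 85 mm and grips with 20 to 120 N. Pads are 22 mm wide; open, the fingers measure 114 mm over their backs; the gripper's body (76 mm by 85 mm) begins 54 mm behind the grasp point. The pads swing forward as they close: fully open they stand 13 mm farther back than shut.
Start: joints at [60.012, 7.093, 94.555, -0, 78.352, -4.733], TCP at [0.277, 0.588, 0.231] pointing down, gripper open.
Joint ranges: [-149.61, 149.61], [-58.7, 133.49], [1.44, 155.28], [-77.14, 257.14], [18.33, 153.61], [-166.67, 166.67]. Speed limits (degrees/s): [147.25, 147.25, 180, 180, 180, 180].

## Interface

Orientations are given as a 3x3 rotation matrix whose columns are the frame's x, y, z axes.
In Python, from station import r gives the robot as it stands. Calls block until the motion is done:
- r.goto(position, orientation): joint-space move of the TCP to a pose.
- r.move_linear(position, ori=None, v=0.15): straight line of the TCP; ori=None keeps the orientation; v is the mean speed in m/s.
- r.move_j(angles): joint-space move.
- r.move_gripper(opening, strength=None): opening from 0.0 (shut) to 1.0 (fully open); strength is the grip in N (None keeps the last); returns when the fingers have stopped.
- r.sleep(seconds).
- r.inverse_kinematics(position, orientation): joint angles nearest the present ones, or None.
- r.read_state(): the state.
- r.grab_frame(name): name is "scene" or "top"; returns the picture (400x640x3 uint8, red, green, blue); there is no depth.
- r.camera_model(name): a dict with "camera_matrix" (3x3 intrinsics, pixels), "R" (3x3) and "t" (3): a world point X has camera coordinates R X + t. Camera axes: x right, y down, z forward; pixel columns grow to the right and rows downward; lengths in m; the calibration is good to about 2 mm. A picture is of the moment at which its call begins. camera_model takes no time and is no camera call.
A pose or a line that the arm cannot do raises r.IKError and nothing moves.
- r.sign_off(): hands the job in, once; it reports no verdict.
The state is a dict: "time": time; "q": joint angles; "qvel": joint speeds; "effort": joint torques, N m; "tool_pos": TCP position; "orientation": TCP orientation; "wrist_force": force on the tool from outside, world axes, zero at the start; "moment": the same for the moment, N m; "finger_gap": opening from 0.0 (shut) to 1.0 (fully open).
Only numpy, scipy, OpenCV 4.12 (cv2) and the standard library are available. Lean on these libraries where they do the work, as an engineer would, in place of code of your own. Each camera call takes 0.05 s, during which the arm holds its last target. There are 200 camera calls.

## Working session

There is one attempt and no reset: what is moved stays moved. The work goes in short steps, each a Python script; the robot and the scene stay as the last script left them, time stands still between calls to the robot, and variables do not carry over. Pictures are saved under pics/ and viewed, about 8 in all and at most 12, crops included, and the job is handed in when it is done.

```bash
ls; mkdir -p pics; python3 - <<'E'
from station import r
import cv2
for n in("scene","top"):
    cv2.imwrite(f"pics/{n}0.png",r.grab_frame(n)[:,:,::-1]); m=r.camera_model(n); print(n,m)
print(r.hold_point_z); s=r.read_state(); print(s)
E
```

```text
pics
scene {'camera_matrix': array([[483.15217266,   0.        , 313.93296966],
       [  0.        , 483.15217266, 204.3747511 ],
       [  0.        ,   0.        ,   1.        ]]), 'R': array([[-0.83590031, -0.54851002, -0.02018496],
       [-0.23644357,  0.39302794, -0.88860761],
       [ 0.49534343, -0.73801477, -0.45822384]]), 't': array([0.47492197, 0.16390875, 1.43550115])}
top {'camera_matrix': array([[501.85217157,   0.        , 315.45859249],
       [  0.        , 501.85217157, 202.18871094],
       [  0.        ,   0.        ,   1.        ]]), 'R': array([[-0.01463177, -0.999891  , -0.0019742 ],
       [-0.9766669 ,  0.01471495, -0.21425509],
       [ 0.21426079, -0.0012068 , -0.97677575]]), 't': array([0.03743833, 0.54623743, 1.48344429])}
0.0187
{'time': 0.1, 'q': array([ 6.00119556e+01,  7.13025452e+00,  9.46284882e+01,  1.94292251e-03,
        7.83506789e+01, -4.73308886e+00]), 'qvel': array([ 0.04830342,  0.02987651, -0.23868304, -0.0817905 , -0.01476991,
        0.05908733]), 'effort': array([ 8.84791666e-05, -4.24930859e+01, -3.66654932e+01, -5.54011604e-05,
        3.95546158e-03,  1.01113933e-06]), 'tool_pos': array([0.27706115, 0.58737239, 0.23014732]), 'orientation': array([[ 4.26652252e-01,  9.04415220e-01, -9.83303863e-04],
       [ 9.04413757e-01, -4.26653342e-01, -1.63750545e-03],
       [-1.90051473e-03, -1.90668153e-04, -9.99998176e-01]]), 'wrist_force': array([-0.35676677,  0.28077344, -0.18130738]), 'moment': array([ 0.04442971,  0.00132855, -0.01510902]), 'finger_gap': 0.9994206261030598}
```

View pics/scene0.png

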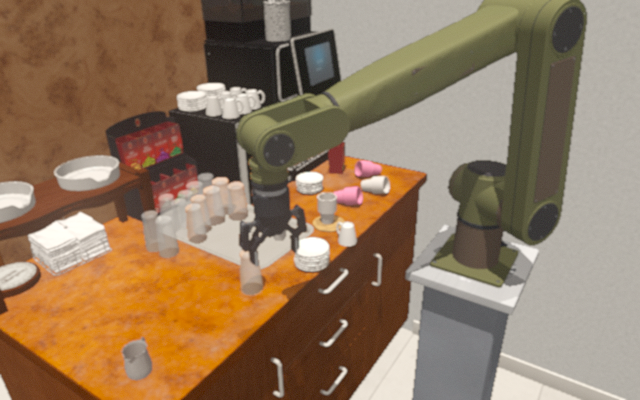

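View pics/top0.png

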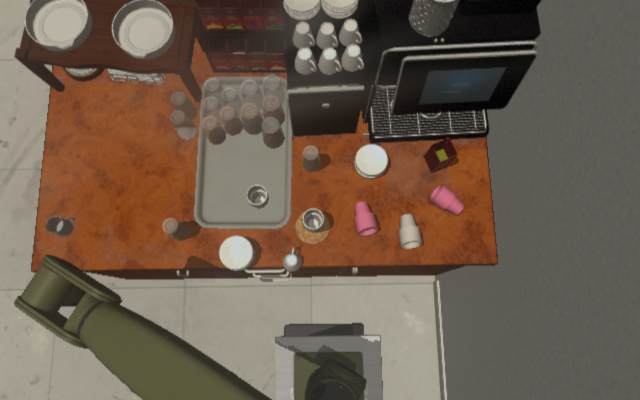

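The top view shows the mat beaker at (313,219), the tray beaker at (258,196) and the white fallen beaker at (409,231). The lookalikes are the pink ones at (366,218) and (447,200), the glasses at (171,228), (311,157) and (183,125), and the cup at (292,261). I'll check the choice in one close crop that combines both views.

```bash
python3 - <<'E'
import cv2,numpy as np
t=cv2.imread("pics/top0.png")[170:270,230:430]; s=cv2.imread("pics/scene0.png")[160:250,285:425]
t=cv2.resize(t,None,fx=4,fy=4,interpolation=cv2.INTER_CUBIC)[:, :800]
s=cv2.resize(s,(300,193),interpolation=cv2.INTER_CUBIC)
c=np.zeros((600,800,3),np.uint8); c[:400]=t; c[400:593,:300]=s
cv2.imwrite("pics/crop1.png",c)
E
```

```text
(no output)
```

View pics/crop1.png

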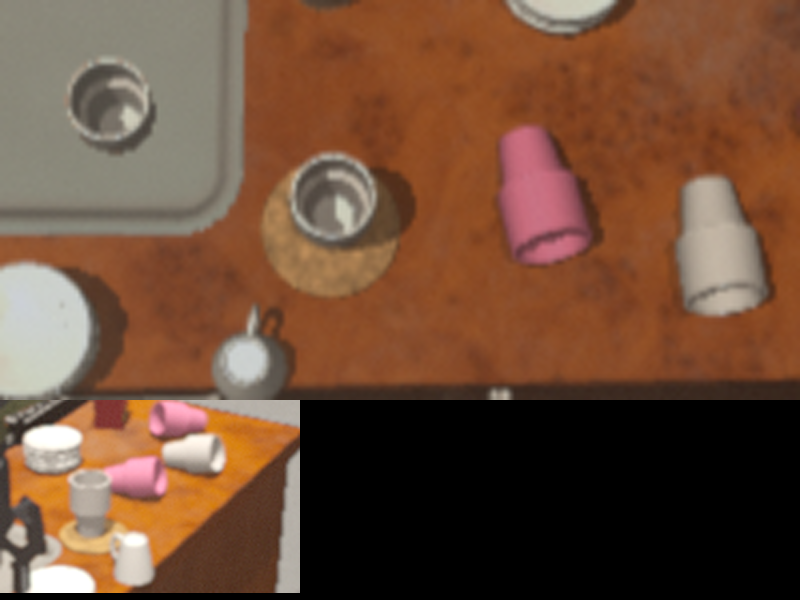

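The crop confirms it: the white upright beaker in the tray is at rim (257.5,195.5), the beaker on the mat at rim (313.5,219), and the fallen white one at about (410,231), distinct from the pink ones. I'll clear the arm to the right and fit model contours in both views.

```bash
cat > h.py <<'E'
import numpy as np, cv2
from station import r
from scipy.optimize import differential_evolution, minimize
CAM={n:r.camera_model(n) for n in("scene","top")}
def proj(n,X):
    c=CAM[n]; p=(np.asarray(X)@c["R"].T+c["t"])@c["camera_matrix"].T
    return p[:,:2]/p[:,2:]
A=np.linspace(0,2*np.pi,60,endpoint=False)
def ring(f,a,h,rad):
    a=a/np.linalg.norm(a); u=np.cross(a,[0.3,1,.2]); u/=np.linalg.norm(u); v=np.cross(a,u)
    return f+h*a+rad*(np.outer(np.cos(A),u)+np.outer(np.sin(A),v))
S=4
def masks(n,f,a,off,size):
    """supersampled silhouette of a beaker in a crop"""
    m=np.zeros((size[1]*S,size[0]*S),np.uint8)
    for hs in(((0,.020),(.045,.026)),((.045,.032),(.095,.032))):
        p=np.vstack([proj(n,ring(f,a,h,q)) for h,q in hs])
        p=((p+.5-off)*S-.5).astype(np.float32)
        cv2.fillConvexPoly(m,np.round(cv2.convexHull(p)*16).astype(np.int32),255,shift=4)
    return cv2.resize(m,size,interpolation=cv2.INTER_AREA)/255.
def axis(yaw,pitch): # pitch = elevation of +z(mouth)
    return np.array([np.cos(yaw)*np.cos(pitch),np.sin(yaw)*np.cos(pitch),np.sin(pitch)])
def contour(n,f,a):
    off=proj(n,f[None])[0].round()-40; m=masks(n,f,a,off,(80,80))
    m=cv2.resize(m,None,fx=S,fy=S,interpolation=cv2.INTER_LINEAR)
    c=max(cv2.findContours((m>.5).astype(np.uint8),cv2.RETR_EXTERNAL,cv2.CHAIN_APPROX_NONE)[0],key=len)[:,0]
    return (c+.5)/S-.5+off
def grad(im):
    g=cv2.GaussianBlur(im.astype(np.float32),(0,0),.7)
    gx=cv2.Sobel(g,cv2.CV_32F,1,0);gy=cv2.Sobel(g,cv2.CV_32F,0,1)
    return np.minimum(np.sqrt((gx**2+gy**2).max(2)),150)
def samp(g,p): return cv2.remap(g,p[:,0].astype(np.float32)[None],p[:,1].astype(np.float32)[None],cv2.INTER_LINEAR)[0]
def rimpts(f,a): return ring(f,a,.095,.032),ring(f,a,.095,.0285)
def score(G,f,a):
    s=0
    for n,g in G.items():
        s+=samp(g,contour(n,f,a)).mean()
        s+=.7*samp(g,proj(n,rimpts(f,a)[0])).mean()
    return -s
E
cat > m.py <<'E'
from h import *
DN=np.array([[1,0,0],[0,-1,0],[0,0,-1.]])
r.goto([0.42,-0.30,0.36],DN)
I0={n:cv2.imread(f"pics/{n}0.png") for n in("scene","top")}
I1={n:r.grab_frame(n)[:,:,::-1].copy() for n in("scene","top")}
for n in I1: cv2.imwrite(f"pics/{n}1.png",I1[n])
def back(n,uv,z):
    c=CAM[n]; d=c["R"].T@np.linalg.solve(c["camera_matrix"],[*uv,1]); o=-c["R"].T@c["t"]; return o+d*(z-o[2])/d[2]
G0={n:grad(I0[n]) for n in I0};G1={n:grad(I1[n]) for n in I1}
for name,uv in(("up",(257.5,195.5)),("first",(313.5,219))):
    b=back("top",uv,.1)
    f=lambda p:score(G1,p,np.array([0,0,1.]))
    s=differential_evolution(f,[(b[0]-.015,b[0]+.015),(b[1]-.015,b[1]+.015),(-.01,.02)],seed=1,maxiter=40,popsize=10)
    print(name,s.x.round(4),s.fun)
    for n in G1:
        q=differential_evolution(lambda p:score({n:G1[n]},np.array([p[0],p[1],s.x[2]]),np.array([0,0,1.])),[(b[0]-.015,b[0]+.015),(b[1]-.015,b[1]+.015)],seed=1,maxiter=30); print("  ",n,q.x.round(4),q.fun)
b=back("top",(409,231),.03)
f=lambda p:score(G0,np.array(p[:3]),axis(p[3],p[4]))
s=differential_evolution(f,[(b[0],b[0]+.08),(b[1]-.03,b[1]+.03),(0,.04),(np.pi-.5,np.pi+.7),(0,.4)],seed=1,maxiter=80,popsize=12)
print("fallen",s.x.round(4),np.degrees(s.x[3:]),s.fun)
print(r.read_state()["time"])
E
python3 m.py
```

```text
up [0.5629 0.2043 0.0065] -339.69622802734375
   scene [0.5683 0.2047] -186.16049194335938
   top [0.5613 0.2051] -172.13327026367188
first [0.4898 0.0395 0.0048] -465.200927734375
   scene [0.4907 0.04  ] -226.5061798095703
   top [0.4883 0.0387] -242.12911987304688
fallen [ 0.5078 -0.2545  0.0203  3.1945  0.2388] [183.0287352   13.68320486] -495.70556640625
3.375
```

```bash
cat >> h.py <<'E'
BACK=.0187+.007   # pad centre behind TCP with 64 mm between the pads
UP=np.array([.5629,.2043,.0062]); FIRST=np.array([.4898,.0395,.0055])
FF=np.array([.5078,-.2545,.0198]); FA=axis(3.1945,np.radians(14))
def Rz(t): c,s=np.cos(t),np.sin(t); return np.array([[c,-s,0],[s,c,0],[0,0,1]])
def tool(d,j):
    """tool orientation with fingers along d and jaws along j"""
    return np.column_stack([j,np.cross(d,j),d])
def fallen_tool(p,s=1):
    h=-FA*[1,1,0]; h/=np.linalg.norm(h); j=s*np.cross([0,0,1],h)
    return tool(np.cos(p)*h-np.sin(p)*np.array([0,0,1]),j)
# beaker frame of the fallen one
yb=np.cross(FA,[0,0,1.]);yb/=np.linalg.norm(yb)
FB=np.column_stack([np.cross(yb,FA),yb,FA])
E
python3 - <<'E'
from h import *
t=cv2.imread("pics/top1.png");s=cv2.imread("pics/scene1.png");t0=cv2.imread("pics/top0.png")
out=[]
def dr(n,im,P,off,k,sz):
    c=cv2.resize(im[off[1]:off[1]+sz[1],off[0]:off[0]+sz[0]],None,fx=k,fy=k,interpolation=cv2.INTER_CUBIC)
    for f,a in P:
        for q in(contour(n,f,a),proj(n,rimpts(f,a)[0])):
            cv2.polylines(c,[np.round((q+.5-off)*k-.5).astype(int)],True,(0,255,0),1)
    return c
z=np.array([0,0,1.]);U=[(UP,z),(FIRST,z)]
c=np.zeros((600,800,3),np.uint8)
c[:300]=dr("top",t0,U+[(FF,FA)],np.array([230,180]),4,(200,75))
c[300:580,:520]=dr("scene",s,U+[(FF,FA)],np.array([270,165]),4,(130,70))
cv2.imwrite("pics/ov.png",c)
ik=r.inverse_kinematics
J=lambda q:None if q is None else np.round(q).astype(int).tolist()
for p in(25,35,45,55):
  for sg in(1,-1):
    T=fallen_tool(np.radians(p),sg); d=T[:,2]; g=FF+.072*FA+d*BACK
    a=[ik(g-d*.1,T),ik(g,T),ik(g+[0,0,.15],T)]
    print("p",p,sg,[J(x) for x in a])
    if a[1] is None: continue
    for ph in range(0,360,30):
        B=Rz(np.radians(ph)); T2=B@FB.T@T; q=FIRST+[0,0,.1+.072]+T2[:,2]*BACK
        e=[ik(q+[0,0,.12],T2),ik(q,T2)]
        if all(x is not None for x in e): print("   ",ph,T2[:,2].round(2),[J(x) for x in e])
for ang in range(0,180,30):
    T=tool(np.array([0,0,-1.]),np.array([np.cos(np.radians(ang)),np.sin(np.radians(ang)),0]))
    print("up",ang,J(ik(UP+[0,0,.072-BACK],T)),J(ik(FIRST+[0,0,.3],T)))
E
```

```text
p 25 1 [[-76, -11, 149, 80, 65, 137], [-61, 4, 142, 97, 55, 128], [-61, -21, 142, 79, 56, 158]]
    0 [-0.19 -0.   -0.98] [[-2, -8, 106, 0, 93, -91], [-2, -3, 113, 0, 81, -91]]
    30 [-0.17 -0.1  -0.98] [[1, -9, 107, -5, 92, -119], [1, -4, 114, -5, 79, -118]]
    60 [-0.1  -0.17 -0.98] [[3, -11, 109, -9, 88, -146], [3, -6, 116, -9, 76, -144]]
    120 [ 0.1  -0.17 -0.98] [[3, -17, 114, -10, 79, 155], [3, -12, 121, -11, 66, 157]]
    150 [ 0.17 -0.1  -0.98] [[1, -20, 116, -6, 75, 122], [1, -15, 124, -6, 62, 124]]
    180 [ 0.19 -0.   -0.98] [[-2, -21, 117, 0, 73, 88], [-2, -16, 125, 0, 61, 88]]
    210 [ 0.17  0.1  -0.98] [[-5, -21, 116, 6, 75, 54], [-5, -16, 124, 7, 62, 52]]
    240 [ 0.1   0.17 -0.98] [[-7, -18, 115, 10, 79, 22], [-7, -13, 122, 11, 67, 19]]
    270 [ 0.    0.19 -0.98] [[-7, -15, 112, 11, 84, -8], [-7, -10, 119, 11, 72, -11]]
    300 [-0.1   0.17 -0.98] [[-6, -12, 109, 9, 89, -37], [-6, -6, 116, 9, 77, -39]]
    330 [-0.17  0.1  -0.98] [[-4, -9, 107, 5, 92, -64], [-4, -4, 114, 5, 80, -65]]
p 25 -1 [[-76, -11, 149, 80, 65, -43], [-61, 4, 142, 97, 55, -52], [-61, -21, 
[... 5659 characters left out ...]
 [ 0.57  0.33 -0.75] [[-16, -35, 131, 34, 58, -148], [-16, -28, 139, 41, 46, -159]]
    270 [ 0.    0.66 -0.75] [[-20, -11, 114, 38, 93, 156], [-20, -4, 120, 38, 83, 148]]
    300 [-0.33  0.57 -0.75] [[-15, -1, 105, 29, 106, 135], [-15, 6, 110, 28, 95, 129]]
    330 [-0.57  0.33 -0.75] [[-9, 6, 98, 15, 114, 113], [-9, 12, 103, 14, 103, 110]]
up 0 [15, 11, 109, 0, 60, 15] [-2, -16, 109, 0, 87, -2]
up 30 [15, 11, 109, 0, 60, -15] [-2, -16, 109, 0, 87, -32]
up 60 [15, 11, 109, 0, 60, -45] [-2, -16, 109, 0, 87, -62]
up 90 [15, 11, 109, 0, 60, -75] [-2, -16, 109, 0, 87, -92]
up 120 [15, 11, 109, 0, 60, -105] [-2, -16, 109, 0, 87, -122]
up 150 [15, 11, 109, 0, 60, -135] [-2, -16, 109, 0, 87, -152]
```

View pics/ov.png

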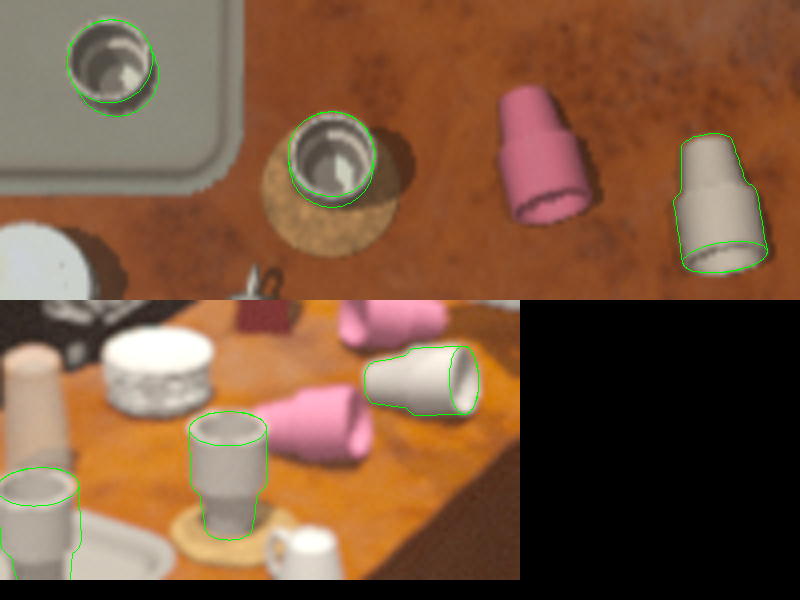

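The overlay matches all three beakers within about 1 px, so the choice and poses hold. I'll take the upright beaker first.

```bash
cat >> h.py <<'E'
Z=np.array([0,0,1.]); D0=tool(-Z,np.array([1.,0,0]))
def st(tag):
    s=r.read_state(); print(tag,"t%.1f"%s["time"],"tcp",s["tool_pos"].round(4),"F",s["wrist_force"].round(1),"gap %.3f"%s["finger_gap"]); return s
E
python3 - <<'E'
from h import *
g=UP+[0,0,.072-BACK]
r.goto(g+[0,0,.13],D0); r.move_linear(g+[0,0,.09],D0,v=.15); st("pre")
r.move_linear(g,D0,v=.08); st("at")
r.move_gripper(0.,strength=30); st("grip")
r.move_linear(g+[0,0,.17],D0,v=.12); st("lift")
h=FIRST+[0,0,.115+.072-BACK]
r.move_linear([h[0],h[1],g[2]+.17],D0,v=.18)
r.move_linear(h,D0,v=.1); r.sleep(.2); s=st("hover")
I={n:r.grab_frame(n)[:,:,::-1].copy() for n in("scene","top")}
for n in I: cv2.imwrite(f"pics/{n}2.png",I[n])
G=grad(I["scene"]); b=FIRST+[0,0,.115]
for nm,c in(("held",b),("first",FIRST)):
    q=differential_evolution(lambda p:score({"scene":G},np.array([p[0],p[1],c[2] if nm=="first" else p[2]]),Z),[(c[0]-.012,c[0]+.012),(c[1]-.012,c[1]+.012),(c[2]-.01,c[2]+.01)],seed=1,maxiter=40); print(nm,q.x.round(4),q.fun)
a=cv2.resize(I["scene"][140:240,260:390],None,fx=6,fy=6,interpolation=cv2.INTER_CUBIC);cv2.imwrite("pics/hov.png",a)
E
```

```text
pre t5.8 tcp [0.5627 0.2037 0.142 ] F [0.4 0.6 0.9] gap 0.998
at t7.1 tcp [0.5635 0.2045 0.0533] F [0.2 0.6 0.4] gap 0.996
grip t7.4 tcp [0.5638 0.2044 0.0535] F [ 1.3 -0.7  2.5] gap 0.744
lift t8.9 tcp [0.5624 0.2042 0.2213] F [ 0.  -1.6 -0.7] gap 0.753
hover t11.0 tcp [0.4904 0.0395 0.1679] F [ 0.1  0.3 -0.4] gap 0.749
held [0.5005 0.0329 0.1163] -212.6602020263672
first [ 4.973e-01  2.960e-02 -4.000e-04] -199.79563903808594
```

View pics/hov.png

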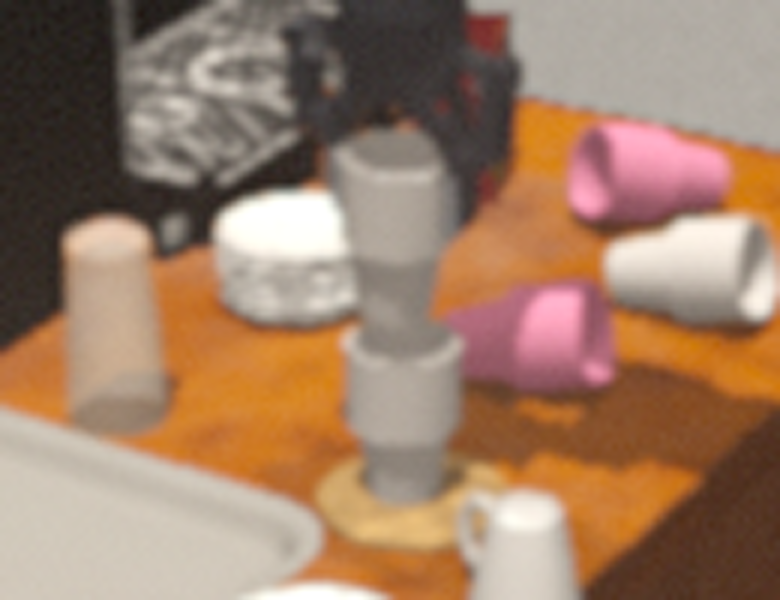

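```bash
python3 - <<'E'
from h import *
im=cv2.imread("pics/scene2.png"); g=grad(im); k=6; off=np.array([290,140])
s=r.read_state(); T=s["orientation"]; print("tool z",T[:,2].round(4))
held=s["tool_pos"]-[0,0,.072-BACK]
def edges(f,hs,rad,tag):
    for h in hs:   # silhouette edge offsets, normal direction horizontal in image
        p=proj("scene",ring(f,Z,h,rad)); l,rt=p[:,0].min(),p[:,0].max(); row=proj("scene",(f+h*Z)[None])[0,1]
        o=[]
        for e in(l,rt):
            xs=np.arange(e-5,e+5,.1); v=samp(g,np.column_stack([xs,np.full(len(xs),row)])); w=np.where(v>.6*v.max(),v,0); o.append((xs*w).sum()/w.sum()-e)
        print(tag,h,"row %.1f"%row,"L/R offset px",np.round(o,2))
edges(FIRST,(.01,.02,.03),.0227,"first body"); edges(FIRST,(.06,.07,.08),.032,"first band")
edges(held,(.005,.015,.025,.035),.0227,"held body"); edges(held,(.05,.06,.07,.08,),.032,"held band")
c=cv2.resize(im[140:230,290:390],None,fx=k,fy=k,interpolation=cv2.INTER_CUBIC)
for f in(FIRST,held):
    for q in(contour("scene",f,Z),proj("scene",rimpts(f,Z)[0])):
        cv2.polylines(c,[np.round((q+.5-off)*k-.5).astype(int)],True,(0,255,0),1)
cv2.imwrite("pics/ov2.png",c)
E
```

```text
tool z [ 0.0013 -0.     -1.    ]
first body 0.01 row 219.0 L/R offset px [-0.97  2.  ]
first body 0.02 row 216.5 L/R offset px [-2.07  2.18]
first body 0.03 row 213.9 L/R offset px [ 1.04 -0.53]
first band 0.06 row 206.0 L/R offset px [-0.01  0.85]
first band 0.07 row 203.3 L/R offset px [-0.12  1.38]
first band 0.08 row 200.7 L/R offset px [ 0.14 -0.71]
held body 0.005 row 189.6 L/R offset px [-1.78  0.62]
held body 0.015 row 186.9 L/R offset px [-0.85 -1.02]
held body 0.025 row 184.1 L/R offset px [ 0.88 -0.53]
held body 0.035 row 181.3 L/R offset px [-2.76  0.79]
held band 0.05 row 177.1 L/R offset px [-0.07  1.14]
held band 0.06 row 174.3 L/R offset px [-0.92  0.74]
held band 0.07 row 171.5 L/R offset px [-2.51  0.14]
held band 0.08 row 168.6 L/R offset px [-1.81 -0.91]
```

View pics/ov2.png

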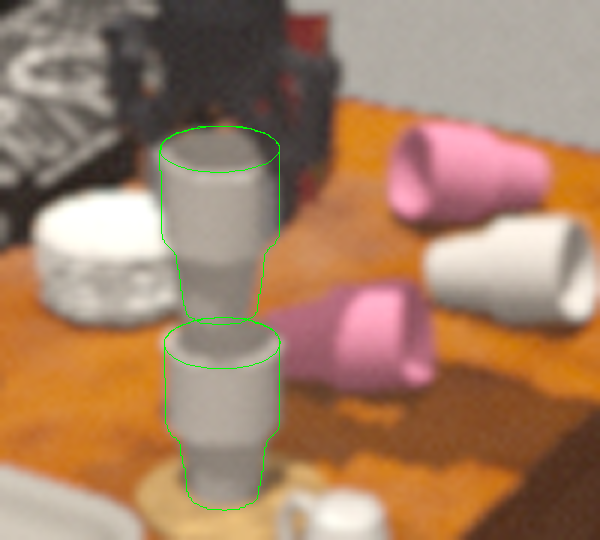

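```bash
python3 - <<'E'
from h import *
im=cv2.imread("pics/scene2.png"); g=grad(im)
s=r.read_state(); x=s["tool_pos"][0]; c=s["tool_pos"]-[0,0,.072-BACK]
for nm,fn,bd in(("y,z,ty",lambda p:(np.array([x,p[0],p[1]]),np.array([0,np.sin(p[2]),np.cos(p[2])])),[(.02,.06),(c[2]-.008,c[2]+.008),(-.2,.2)]),
  ("y,z",lambda p:(np.array([x,p[0],p[1]]),Z),[(.02,.06),(c[2]-.008,c[2]+.008)]),
  ("x,y,z,tx,ty",lambda p:(np.array([p[0],p[1],p[2]]),np.array([np.sin(p[3]),np.sin(p[4]),1])),[(x-.006,x+.006),(.02,.06),(c[2]-.008,c[2]+.008),(-.1,.1),(-.2,.2)])):
    q=differential_evolution(lambda p:score({"scene":g},*fn(p)),bd,seed=2,maxiter=80); print(nm,q.x.round(4),q.fun.round(1),"nominal",c.round(4))
    f,a=fn(q.x)
k=8;off=np.array([300,145]);I=[]
q=differential_evolution(lambda p:score({"scene":g},np.array([x,p[0],p[1]]),np.array([0,np.sin(p[2]),np.cos(p[2])])),[(.02,.06),(c[2]-.008,c[2]+.008),(-.2,.2)],seed=2,maxiter=80).x
f,a=np.array([x,q[0],q[1]]),np.array([0,np.sin(q[2]),np.cos(q[2])])
z=cv2.resize(im[145:220,300:345],None,fx=k,fy=k,interpolation=cv2.INTER_CUBIC);w=z.copy()
for q in(contour("scene",f,a),proj("scene",rimpts(f,a)[0])): cv2.polylines(w,[np.round((q+.5-off)*k-.5).astype(int)],True,(0,255,0),1)
cv2.imwrite("pics/ov3.png",np.hstack([z,w]))
E
```

```text
y,z,ty [0.0444 0.1233 0.0908] -211.9 nominal [0.4902 0.0395 0.1212]
y,z [0.049  0.1239] -211.5 nominal [0.4902 0.0395 0.1212]
x,y,z,tx,ty [0.4961 0.0333 0.1164 0.079  0.0281] -220.7 nominal [0.4902 0.0395 0.1212]
```

View pics/ov3.png

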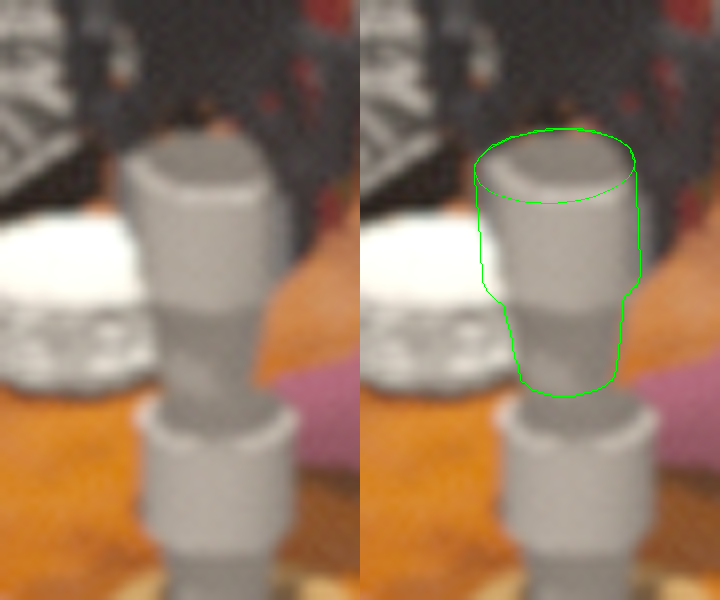

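The fingers mask the band, so offset and tilt are ambiguous here. I'll raise it a little, take half-turn pictures at ±90° about the tool axis, and compare the unobstructed body.

```bash
python3 - <<'E'
from h import *
p=FIRST+[0,0,.15+.072-BACK]
out=[]
for i,a in enumerate((0,90,-90)):
    j=np.array([np.cos(np.radians(a)),np.sin(np.radians(a)),0])
    T=tool(-Z,j)
    if i==0: r.move_linear(p,T,v=.1)
    else: r.goto(p,T)
    r.sleep(.3); s=st(a)
    im=r.grab_frame("scene")[:,:,::-1].copy(); cv2.imwrite(f"pics/rot{a}.png",im)
    c=cv2.resize(im[135:220,300:344],None,fx=6,fy=6,interpolation=cv2.INTER_CUBIC)
    f=s["tool_pos"]-[0,0,.072-BACK]; off=np.array([300,135])
    for q in(contour("scene",f,Z),contour("scene",FIRST,Z)): cv2.polylines(c,[np.round((q+.5-off)*6-.5).astype(int)],True,(0,255,0),1)
    out.append(c)
cv2.imwrite("pics/rot.png",np.hstack(out))
E
```

```text
0 t11.9 tcp [0.4894 0.0395 0.201 ] F [ 0.3 -0.1 -0.9] gap 0.747
90 t13.7 tcp [0.4898 0.0395 0.2018] F [-0.1 -0.2 -1.9] gap 0.746
-90 t16.7 tcp [0.4898 0.0395 0.2018] F [ 0.3  0.1 -2.7] gap 0.746
```

View pics/rot.png

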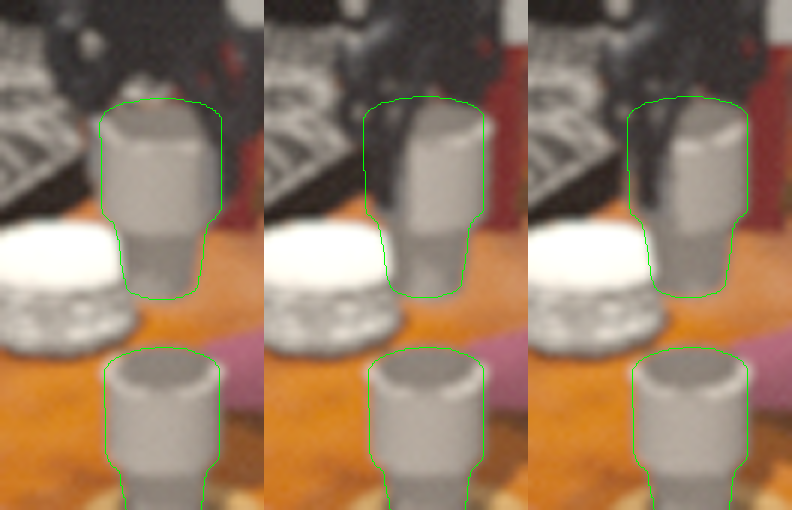

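```bash
python3 - <<'E'
from h import *
tp={0:[.4894,.0395,.2010],90:[.4898,.0395,.2018],-90:[.4898,.0395,.2018]}
def shift(g,f,lo,hi):
    C=contour("scene",f,Z); v0=proj("scene",(f+lo*Z)[None])[0,1]; v1=proj("scene",(f+hi*Z)[None])[0,1]
    C=C[(C[:,1]<v0)&(C[:,1]>v1)]
    b=max((samp(g,C+[du,dv]).mean(),du,dv) for du in np.arange(-3,3.01,.1) for dv in np.arange(-1.5,1.51,.25))
    return np.round(b,2)
for a in tp:
    g=grad(cv2.imread(f"pics/rot{a}.png")); f=np.array(tp[a])-[0,0,.072-BACK]
    print(a,"held",shift(g,f,-.02,.042),shift(g,f,-.02,.06),"first",shift(g,FIRST,.0,.1),shift(g,FIRST,.05,.1))
E
```

```text
0 held [138.97  -0.9    0.75] [140.45  -0.7    0.75] first [ 1.4428e+02 -1.0000e-01 -5.0000e-01] [ 1.4963e+02 -1.0000e-01 -5.0000e-01]
90 held [143.48   0.3    0.75] [144.45   0.3    0.75] first [ 1.4472e+02 -1.0000e-01  5.0000e-01] [ 1.4993e+02 -1.0000e-01 -2.5000e-01]
-90 held [ 1.454e+02 -1.000e-01 -2.500e-01] [ 1.4415e+02 -1.0000e-01 -2.5000e-01] first [ 1.4469e+02 -1.0000e-01  5.0000e-01] [ 1.4991e+02 -1.0000e-01 -5.0000e-01]
```

```bash
cat >> h.py <<'E'
def seat(start,stop,T,lim=5.,dz=.0015):
    """lower from start z to at most stop z, stopping on upward contact force"""
    p=np.array(start,float); F0=np.mean([r.read_state()["wrist_force"] for _ in range(3)],0); print("F0",F0.round(1))
    while p[2]>stop:
        p[2]-=dz; r.move_linear(p,T,v=.02); r.sleep(.03)
        d=r.read_state()["wrist_force"]-F0
        if np.linalg.norm(d)>lim: break
    st("seat"); print("dF",d.round(1)); return p
E
python3 - <<'E'
from h import *
T=tool(-Z,np.array([0.,-1,0])); c=.072-BACK
b=FIRST+[-.001,0,c]
r.move_linear(b+[0,0,.064],T,v=.06); r.sleep(.2); st("low")
p=seat(b+[0,0,.064],b[2]+.045,T)
im=r.grab_frame("scene")[:,:,::-1].copy(); cv2.imwrite("pics/s1.png",im)
g=grad(im); f=p-[0,0,c]
for F in (FIRST+[0,0,.05],):
  C=contour("scene",F,Z); print(max((samp(g,C+[du,dv]).mean(),du,dv) for du in np.arange(-3,3.01,.2) for dv in np.arange(-4,4.1,.25)))
E
```

```text
low t18.5 tcp [0.489  0.0395 0.1161] F [-0.3 -0.6 -1.7] gap 0.742
F0 [-0.3 -0.6 -1.7]
seat t20.8 tcp [0.4895 0.0397 0.1047] F [0.4 1.8 5. ] gap 0.741
dF [0.7 2.4 6.7]
(np.float32(102.850334), np.float64(-0.799999999999998), np.float64(3.25))
```

```bash
python3 - <<'E'
import cv2
im=cv2.imread("pics/s1.png")[150:230,295:350]; cv2.imwrite("pics/s1c.png",cv2.resize(im,None,fx=7,fy=7,interpolation=cv2.INTER_CUBIC))
E
```

```text
(no output)
```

View pics/s1c.png

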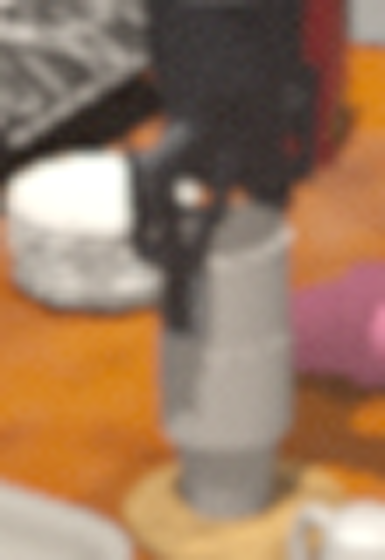

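```bash
python3 - <<'E'
from h import *
T=tool(-Z,np.array([0.,-1,0])); s=st("now"); p=s["tool_pos"].copy()
p[:2]=[.4888,.0395]
for i in range(3):
    p[2]-=.0005; r.move_linear(p,T,v=.02); r.sleep(.1); s=st(i)
    if s["wrist_force"][2]>11: break
E
```

```text
now t20.8 tcp [0.4895 0.0396 0.1047] F [-1.3  0.5  4.6] gap 0.741
0 t21.2 tcp [0.4892 0.0396 0.1048] F [0.1 1.  4.9] gap 0.738
1 t21.5 tcp [0.4895 0.0397 0.1047] F [-1.1  1.4  7. ] gap 0.743
2 t21.9 tcp [0.4896 0.0397 0.1044] F [-0.5  1.5  8.9] gap 0.741
```

```bash
python3 - <<'E'
from h import *
T=tool(-Z,np.array([0.,-1,0])); s=r.read_state(); p=s["tool_pos"].copy()
r.move_linear(p,T,v=.02); st("relax")
r.move_gripper(.80); st("part"); r.move_gripper(1.); r.sleep(.2); s=st("open")
r.move_linear(p+[0,0,.15],T,v=.12)
Tf=fallen_tool(np.radians(45),-1); d=Tf[:,2]; g=FF+.072*FA+d*BACK
r.goto([.33,-.2,.36],D0); st("away")
I={n:r.grab_frame(n)[:,:,::-1].copy() for n in("scene","top")}
for n in I: cv2.imwrite(f"pics/{n}3.png",I[n])
G={n:grad(I[n]) for n in I}
q=differential_evolution(lambda p:score(G,np.array(p),Z),[(.475,.505),(.025,.055),(.04,.075)],seed=1,maxiter=50); print(q.x.round(4),q.fun)
f=q.x; k=6
c=np.zeros((540,780,3),np.uint8)
a=cv2.resize(I["scene"][150:240,295:360],(390,540),interpolation=cv2.INTER_CUBIC)
b=cv2.resize(I["top"][170:260,285:350],(390,540),interpolation=cv2.INTER_CUBIC)
for n,im,off in(("scene",a,[295,150]),("top",b,[285,170])):
    for C in(contour(n,f,Z),): cv2.polylines(im,[np.round((C+.5-off)*k-.5).astype(int)],True,(0,255,0),1)
cv2.imwrite("pics/n1.png",np.hstack([a,b]))
E
```

```text
relax t22.1 tcp [0.4898 0.0398 0.1045] F [-0.4  1.1  4.3] gap 0.742
part t22.3 tcp [0.4887 0.0396 0.1033] F [-0.1  0.5 -0.8] gap 0.799
open t22.9 tcp [0.4896 0.0397 0.1044] F [-0.8 -0.4 -0.6] gap 0.998
away t26.2 tcp [ 0.3301 -0.1999  0.3597] F [-0.1 -0.1  0.1] gap 0.999
[0.4939 0.0403 0.0521] -399.86273193359375
```

View pics/n1.png

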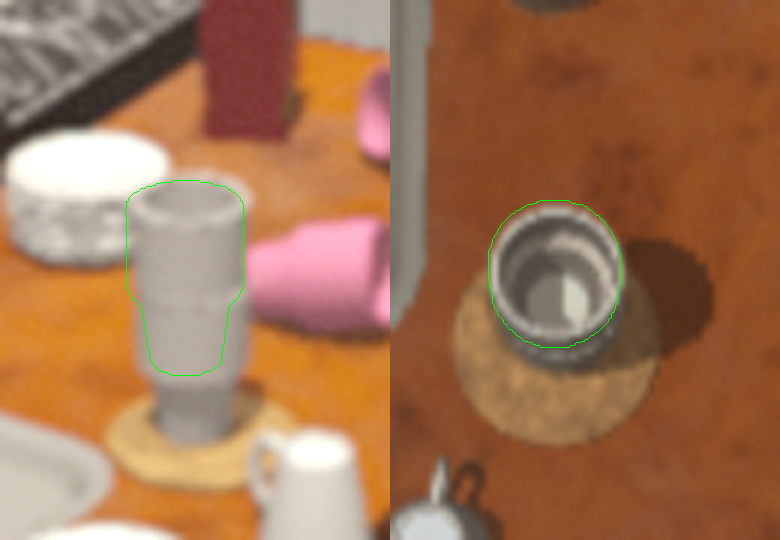

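```bash
cat > rim.py <<'E'
from h import *
def rimfit(I,c,w=.012):
    G={n:grad(I[n]) for n in I}
    def sc(p):
        f=np.array(p)-[0,0,.095]; return -sum(samp(g,proj(n,ring(f,Z,.095,.0315))).mean()+.7*samp(g,contour(n,f,Z)[:0].reshape(-1,2) if 0 else proj(n,ring(f,Z,.095,.0285))).mean() for n,g in G.items())
    q=differential_evolution(sc,[(v-w,v+w) for v in c],seed=1,maxiter=60); return q.x.round(4),round(float(q.fun),1)
E
python3 - <<'E'
from rim import *
L=lambda k:{n:cv2.imread(f"pics/{n}{k}.png") for n in("scene","top")}
print("first before",rimfit(L(1),[.4898,.0395,.101]))
print("stack now",rimfit(L(3),[.4898,.0395,.152]))
# lower band edges and shoulder check of FIRST in the new scene picture
g=grad(cv2.imread("pics/scene3.png")); C=contour("scene",FIRST,Z); v=proj("scene",(FIRST+.085*Z)[None])[0,1]; C=C[C[:,1]>v]
print(max((round(float(samp(g,C+[a,b]).mean()),1),a,b) for a in np.arange(-2,2.1,.1).round(1) for b in np.arange(-2,2.1,.25)))
h=FIRST+[0,0,.05]; C=contour("scene",h,Z); v=proj("scene",(h+.05*Z)[None])[0,1]; C=C[C[:,1]<v]
print(max((round(float(samp(g,C+[a,b]).mean()),1),a,b) for a in np.arange(-3,3.1,.1).round(1) for b in np.arange(-3,3.1,.25)))
E
```

```text
first before (array([0.4908, 0.0357, 0.1064]), -424.4)
stack now (array([0.4888, 0.0356, 0.1549]), -432.0)
(141.0, np.float64(-0.1), np.float64(-0.5))
(135.3, np.float64(-0.6), np.float64(-1.0))
```

The first insert looks home: the bands are aligned and the rim is 48.5 mm above the old one, within about 2 mm of measuring error. Next is the fallen one, grasped across its band with the tool pitched 45° from the mouth side.

```bash
cat >> h.py <<'E'
HG=.068; TF=fallen_tool(np.radians(45),-1); TS=FB.T@TF   # TS: tool in an upright beaker frame (phi=0)
STK=np.array([.4900,.0400,.0555])
E
python3 - <<'E'
from h import *
d=TF[:,2]; g=FF+HG*FA+d*BACK
pts=[(g-d*.10+[0,0,.1],TF),(g-d*.1,TF),(g,TF),(g+[0,0,.18],TF)]
for p,T in pts: print(p.round(3),np.round(r.inverse_kinematics(p,T)))
r.goto(*pts[0]); r.move_linear(*pts[1],v=.15); st("pre")
r.move_linear(*pts[2],v=.06); st("at")
r.move_gripper(0.,strength=45); st("grip")
r.move_linear(*pts[3],v=.12); st("lift")
top=STK+[0,0,.05+.07+HG]+TS[:,2]*BACK
r.goto(top,TS); r.sleep(.4); s=st("hover")
I={n:r.grab_frame(n)[:,:,::-1].copy() for n in("scene","top")}
for n in I: cv2.imwrite(f"pics/{n}4.png",I[n])
f=s["tool_pos"]-s["orientation"][:,2]*BACK-[0,0,HG]; print("foot nominal",f.round(4))
im=I["scene"]; off=[285,105]; c=cv2.resize(im[105:225,285:365],None,fx=5,fy=5,interpolation=cv2.INTER_CUBIC);e=c.copy()
for F in(f,STK,FIRST): cv2.polylines(c,[np.round((contour("scene",F,Z)+.5-off)*5-.5).astype(int)],True,(0,255,0),1)
cv2.imwrite("pics/h2.png",np.hstack([e,c]))
E
```

```text
[ 0.389 -0.261  0.189] [-64. -33. 140.  48.  62.   4.]
[ 0.389 -0.261  0.089] [-64. -22. 144.  55.  52. -10.]
[ 0.46  -0.257  0.018] [-53.  -4. 139.  69.  39. -20.]
[ 0.46  -0.257  0.198] [-53. -25. 134.  47.  53.  10.]
pre t27.9 tcp [ 0.3902 -0.2614  0.0902] F [ 0.  -0.9 -0.7] gap 1.002
at t29.7 tcp [ 0.46   -0.2572  0.0184] F [ 0.5 -0.2 -0.2] gap 1.000
grip t30.1 tcp [ 0.4602 -0.2572  0.0184] F [-0.8  0.3  3.1] gap 0.730
lift t31.7 tcp [ 0.4597 -0.2567  0.1969] F [-0.1  0.5 -1.2] gap 0.738
hover t33.3 tcp [0.4767 0.0394 0.2216] F [-0.1  0.7 -1.8] gap 0.737
foot nominal [0.4899 0.0394 0.1756]
```

View pics/h2.png

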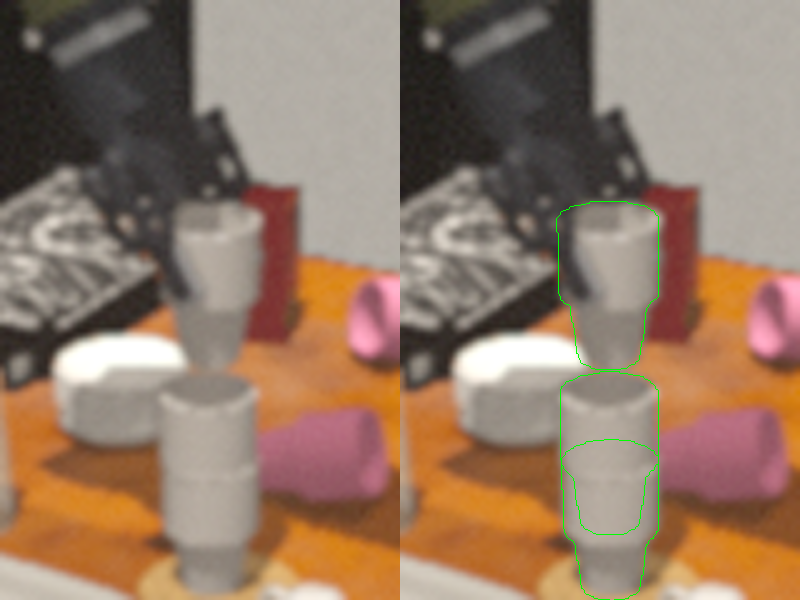

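The held beaker is upright and within about 1 px of its nominal outline. I'll measure the relative offset before lowering it.

```bash
python3 - <<'E'
from h import *
g=grad(cv2.imread("pics/scene4.png"))
def sh(f,a,lo,hi):
    C=contour("scene",f,a); v0=proj("scene",(f+lo*Z)[None])[0,1]; v1=proj("scene",(f+hi*Z)[None])[0,1]; C=C[(C[:,1]<v0)&(C[:,1]>v1)]
    return tuple(np.round(max((float(samp(g,C+[x,y]).mean()),x,y) for x in np.arange(-2.5,2.51,.1) for y in np.arange(-2,2.1,.25)),2).tolist())
H=np.array([.4899,.0394,.1756])
for t in(-6,-3,0,3,6): print("held tilt",t,sh(H,np.array([np.sin(np.radians(t)),0,np.cos(np.radians(t))]),-.02,.04),sh(H,np.array([np.sin(np.radians(t)),0,np.cos(np.radians(t))]),-.02,.07))
print("stack2",sh(STK,Z,.05,.11),"first",sh(FIRST,Z,-.02,.085))
E
```

```text
held tilt -6 (128.51, -0.1, -1.25) (123.54, -1.1, 1.0)
held tilt -3 (128.95, 0.3, -1.0) (127.4, -0.6, 0.0)
held tilt 0 (128.46, 0.3, -0.5) (130.87, -0.1, -0.25)
held tilt 3 (128.43, 0.6, -0.5) (131.29, 0.6, -0.25)
held tilt 6 (128.07, 1.1, -0.5) (130.41, 1.2, -0.5)
stack2 (104.31, -0.1, -0.5) first (138.13, -0.2, -0.5)
```

```bash
python3 - <<'E'
from h import *
e=STK+[0,0,.05+HG]+TS[:,2]*BACK; print("expected",e.round(4))
r.move_linear(e+[0,0,.014],TS,v=.06); r.sleep(.2); s=st("low")
p=seat(e+[0,0,.014],e[2]-.005,TS)
for i in range(2):
    p[2]-=.0005; r.move_linear(p,TS,v=.02); r.sleep(.1); st(i)
im=r.grab_frame("scene")[:,:,::-1].copy(); cv2.imwrite("pics/s2.png",im)
cv2.imwrite("pics/s2c.png",cv2.resize(im[115:225,290:360],None,fx=5,fy=5,interpolation=cv2.INTER_CUBIC))
E
```

```text
expected [0.4768 0.04   0.1515]
low t34.7 tcp [0.477  0.04   0.1659] F [ 0.3 -0.3 -1.3] gap 0.737
F0 [ 0.3 -0.3 -1.3]
seat t37.3 tcp [0.4771 0.0398 0.1529] F [-0.6 -0.1  5.5] gap 0.737
dF [-0.9  0.1  6.8]
0 t37.6 tcp [0.4772 0.0397 0.1529] F [-0.3 -1.1  6.9] gap 0.736
1 t38.0 tcp [0.4773 0.0396 0.1528] F [-0.3 -1.2  9.2] gap 0.733
```

View pics/s2c.png

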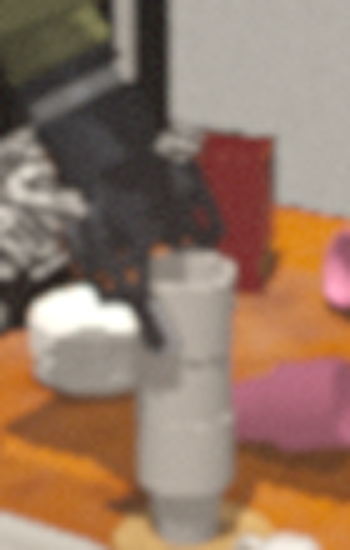

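```bash
python3 - <<'E'
from rim import *
s=r.read_state(); p=s["tool_pos"]; r.move_linear(p,TS,v=.02); st("relax")
r.move_gripper(.79); r.move_gripper(1.); r.sleep(.1); st("open")
r.move_linear(p-TS[:,2]*.09,TS,v=.08); st("out")
r.goto([.33,-.2,.40],D0); r.sleep(.5); st("away")
I={n:r.grab_frame(n)[:,:,::-1].copy() for n in("scene","top")}
for n in I: cv2.imwrite(f"pics/{n}5.png",I[n])
print("rim",rimfit(I,[.49,.04,.203]))
g=grad(I["scene"])
def sh(f,lo,hi):
    C=contour("scene",f,Z); v0=proj("scene",(f+lo*Z)[None])[0,1]; v1=proj("scene",(f+hi*Z)[None])[0,1]; C=C[(C[:,1]<v0)&(C[:,1]>v1)]
    return tuple(np.round(max((float(samp(g,C+[x,y]).mean()),x,y) for x in np.arange(-2.5,2.51,.1) for y in np.arange(-2,2.1,.25)),2).tolist())
print("third",sh(STK+[0,0,.05],.05,.12),"second",sh(STK,.05,.09),"first",sh(FIRST,-.02,.09))
a=cv2.resize(I["scene"][110:240,280:380],(460,598),interpolation=cv2.INTER_CUBIC)
b=cv2.resize(I["top"][120:270,230:315+0],None,fx=4,fy=4)[:598]
b=cv2.resize(I["top"][130:275,250:350-18],(340,598))
cv2.imwrite("pics/fin.png",np.hstack([a,b]))
E
```

```text
relax t38.3 tcp [0.4777 0.0395 0.153 ] F [ 0.4 -0.7  2.6] gap 0.734
open t38.9 tcp [0.4773 0.0397 0.1528] F [ 0.8  0.6 -0.3] gap 1.003
out t40.2 tcp [0.5232 0.0397 0.2294] F [ 0.7 -0.4  0.3] gap 1.002
away t42.6 tcp [ 0.3301 -0.2     0.4   ] F [-0.3  0.5 -0.4] gap 0.999
rim (array([0.4888, 0.0366, 0.2065]), -433.7)
third (147.45, -0.1, -1.75) second (138.17, -0.6, 2.0) first (141.22, -0.1, -0.5)
```

```bash
python3 - <<'E'
from h import *
z0=FIRST[2]
for k,n0 in((1,0),(3,1),(5,2)):
    for n in("scene","top"):
        g=grad(cv2.imread(f"pics/{n}{k}.png")); best=[]
        for dz in np.arange(-.008,.0081,.0005):
            f=np.array([.4895,.0395,z0+.05*n0+dz]); P=np.vstack([proj(n,ring(f,Z,.095,.0318)),proj(n,ring(f,Z,.095,.0288))])
            b=max((float(samp(g,P+[x,y]).mean()),x,y) for x in np.arange(-1.5,1.51,.25) for y in ((0,) if n=="scene" else np.arange(-1.5,1.51,.25))); best.append((b[0],dz,b[1],b[2]))
        print(k,n,np.round(max(best),4))
# change outside stack/arm: bystanders before and after
for n in("scene","top"):
    a=cv2.GaussianBlur(cv2.imread(f"pics/{n}1.png"),(0,0),1.2);b=cv2.GaussianBlur(cv2.imread(f"pics/{n}5.png"),(0,0),1.2)
    m=(cv2.absdiff(a,b).max(2)>30).astype(np.uint8); _,_,s,c=cv2.connectedComponentsWithStats(m)
    print(n,[(x[:5].tolist()) for x in s[1:] if x[4]>12])
E
```

```text
1 scene [ 1.198721e+02  7.000000e-03 -1.250000e+00  0.000000e+00]
1 top [1.374232e+02 8.000000e-03 1.250000e+00 1.500000e+00]
3 scene [1.171189e+02 6.000000e-03 1.000000e+00 0.000000e+00]
3 top [1.369609e+02 8.000000e-03 1.250000e+00 5.000000e-01]
5 scene [ 1.197278e+02  7.500000e-03 -7.500000e-01  0.000000e+00]
5 top [1.389671e+02 3.000000e-03 2.500000e-01 1.500000e+00]
scene [[374, 0, 32, 94, 1326], [391, 0, 28, 16, 267], [419, 0, 35, 5, 127], [442, 0, 169, 162, 11728], [422, 31, 15, 11, 84], [400, 34, 33, 60, 944], [360, 46, 121, 152, 4126], [397, 72, 20, 25, 245], [391, 77, 7, 14, 79], [316, 164, 22, 33, 525], [483, 173, 30, 9, 169], [509, 179, 14, 17, 176], [466, 189, 16, 14, 134], [269, 207, 21, 34, 419], [335, 211, 6, 5, 24], [426, 220, 28, 7, 60], [431, 234, 21, 9, 129], [429, 249, 103, 37, 1666]]
top [[441, 165, 87, 100, 3417], [248, 187, 13, 15, 132], [256, 198, 13, 10, 40], [300, 200, 25, 16, 228], [327, 209, 17, 20, 194], [386, 208, 53, 96, 1645], [306, 214, 12, 9, 46], [303, 218, 21, 11, 100], [430, 234, 34, 31, 223], [474, 242, 5, 4, 18], [401, 255, 44, 36, 608], [454, 260, 19, 25, 102], [369, 275, 20, 20, 169], [430, 276, 11, 13, 77], [427, 276, 28, 33, 194], [382, 295, 15, 13, 74], [399, 309, 26, 19, 158], [374, 319, 62, 81, 777], [224, 358, 42, 42, 272], [273, 392, 7, 8, 37], [281, 392, 9, 8, 38]]
```

```bash
python3 - <<'E'
from station import r
r.sleep(.3); print(r.sign_off(), r.read_state()["time"])
E
```

```text
the job is handed in; nothing more can be done
the job is handed in; nothing more can be done
```

I nested both beakers into the one on the mat, the upright one first and then the fallen one, turned mouth up in the grip. I handed the job in at about 43 s on the robot's clock.

- **Seating:** Each beaker was lowered until the upward force rose by about 7 N, with 9 N the most read at the wrist. It was then eased off and released.
- **Heights:** The rim fits step up by 48.5 and 51.6 mm, 100.1 mm in all against 100 expected. Using the scene camera alone, the steps were 49 and 51.5 mm.
- **Straightness:** The three fitted rim centres lie within about 2 mm of each other.
- **Other crockery and tea box:** Comparing pictures from before and after, the changes lie at the moved beakers, the arm and apparently their shadows. I saw no sign that the other things moved.

**Checks that disagreed:**
- Both contacts came 1.4–2.4 mm above my predicted height. I put that down to error in the grip and tray heights.
- One outline fit of the first nested pair failed because it followed the hidden part of the body.
- Outline fits of the second and third beakers in the finished stack gave unreliable vertical shifts.
- I couldn't view the last picture because the viewing limit was reached, so the final check was numeric only.

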